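# Check the school balance with the tall check weight

### The job

Check the spring balance: take the taller of the two steel check weights out of the sloping wooden rest, and set it down gently and upright in the centre of the balance pan. With the weight released there, push the balance's toggle lever fully over, away from the robot, to take the reading; the weight must stay centred on the pan. Leave the short weight and the other things on the bench where they are.

Things in the scene. Friction and masses are not known exactly. Their poses are not given: they have to be found in the camera images.
- tall_weight: The taller steel check weight, about 0.5 kg, 85 mm tall: a cylinder 40 mm in diameter and 50 mm high, a neck 16 mm in diameter, then a finger knob 26 mm in diameter (full width from 60 to 81 mm up). Origin: centre of its underside; z axis along the weight to the knob. At the start it leans in either slot of the rest, z axis 35 degrees from vertical.
- short_weight: The shorter steel check weight, about 0.3 kg, 61 mm tall: the same 40 mm cylinder, but 26 mm high, with the same neck and knob above it. Origin: centre of its underside, z axis to the knob. It leans in the other slot of the rest, 90 mm from the tall one, and stays there.
- weight_rest: Fixed wooden rest, 110 x 166 mm, up to 46 mm high. Origin: on the bench under its middle; its -x points to the robot's right, give or take its yaw. Two slots at y = +45 and -45 mm: a tilted ledge and V of slats hold a weight leaning 35 degrees, knob towards -x, its underside centre at x = 32, z = 32 mm. The V is on the low (-x) side, 22 mm long; a weight slides out along its own axis.
- balance: Fixed spring balance on the bench, base 126 x 204 mm, its grey housing under the pan 48 mm high. Origin: on the bench under the middle of the base; x points away from the robot, give or take its yaw. The pan's centre is at y = +42 mm, the lever's pivot at x = 0, y = -75 mm, z = 36 mm, the lever's block up to 39 mm high.
- pan_centre (a point): Centre of the top face of the round steel pan, 110 mm in diameter, flat, with two engraved circles; 75 mm above the bench when empty. It sinks with the pan.
- pan (a joint): How far the sprung pan has sunk, m: 0 empty, stops at 0.016. It takes about 4.5 N for each 10 mm; the tall weight alone sinks it about 11 mm (9 to 13 mm). It sinks straight down without tipping.
- lever (a joint): Toggle lever angle, rad: about 0 at the start (leaning towards -x of the balance, towards the robot, 0.5 rad from upright), 1.0 fully over (leaning 0.5 rad towards +x). It swings in the x-z plane of the balance and stays where it is left; about 1 N at the tip moves it.
- lever_tip (a point): Centre of the black ball, 26 mm in diameter, at the end of the lever's 10 mm steel stalk; 80 mm from the lever's pivot.
- jar: Bystander: screw-lid jar of white wax pellets, 70 mm in diameter, 84 mm tall, upright. Origin: centre of its underside.
- dish: Bystander: hexagonal pale plastic weighing dish, 87 x 99 x 24 mm. Origin: centre of its underside.
- torch: Bystander: small black torch lying on the bench, 88 mm long, 34 mm thick. Origin: centre of its underside.

How it is judged (in metres and radians):
On the way, in this order (a step that is already met when the one before it is completed fails the run):
1. the tall weight stands upright on the pan, centred within 10 mm, at rest and released (horizontal distance between tall_weight and pan_centre below 0.01 m and angle between tall_weight's own z axis and vertical below 0.08 rad and contact force between tall_weight and balance above 2 N and contact force between tall_weight and the fingers below 0.1 N and linear speed of tall_weight below 0.03 m/s), for 0.3 s.
2. the lever is pushed fully over (value of joint lever above 0.85 rad), for 0.2 s.
At the end, for the whole second after the job is handed in: The tall weight stands released and at rest on the pan, upright (within 0.08 rad) and with its underside centre within 10 mm of the pan's centre, and the lever is over (more than 0.85 rad) (all of step 1 and value of joint lever above 0.85 rad); the robot touches nothing.
It fails at once if the tall weight is dropped or pressed hard on the pan (more than 20 N) (contact force between tall_weight and balance above 20 N).
It fails at once if the tall weight is put on the pan while leaning more than 20 degrees (contact force between tall_weight and balance above 0.5 N and angle between tall_weight's own z axis and vertical above 0.35 rad).
It fails at once if the short weight is moved more than 20 mm (distance of short_weight from where it was at the start of the episode above 0.02 m).
It fails at once if the jar, dish or torch is moved more than 30 mm (distance of any of jar, dish, torch from where it was at the start of the episode above 0.03 m).
It also fails if it takes over 51 s, if anything falls off the work surface, if the arm or the gripper's body presses on something with over 40 N, if the wrist force passes 120 N, or if a joint passes its speed limit or range.

### The arm

A 6-joint arm with a two-finger parallel gripper is mounted at the origin on the work surface; the furniture and walls round the work are solid. World frame = base frame: x ahead of the robot, y to its left, z up, the work surface at z = 0. Lengths are in m, angles in degrees, forces in N, time in s.
With the tool pointing down it reaches from about 0.25 to 0.725 m from the base axis. Payload 9.7 kg.
Tool frame: the origin (TCP) lies between the finger pads; the fingertips stand 11 mm ahead of it and the grasp point (between the pads) lies 8 mm behind it; z points along the fingers, y is the direction in which the jaws open and shut (so a half turn about z gives the same grasp; the last joint's range is limited). The gripper opens to 85 mm and grips with 20 to 120 N. Pads are 22 mm wide; open, the fingers measure 114 mm over their backs; the gripper's body (76 mm by 85 mm) begins 54 mm behind the grasp point. The pads swing forward as they close: fully open they stand 13 mm farther back than shut.
Start: joints at [-73.625, 4.979, 10.078, 95.1, 0, 90], TCP at [0.155, -0.528, 0.242] pointing down, gripper open.
Joint ranges: [-179.16, 179.16], [-48.56, 103.87], [-65.8, 70.77], [-126.05, 130.52], [-82.76, 87.17], [-180, 180]. Speed limits (degrees/s): [127.2, 127.2, 147.25, 180, 180, 180].

### API

Orientations are given as [roll, pitch, yaw] about the fixed x, y, z axes, in that order (R = Rz(yaw) Ry(pitch) Rx(roll)).
In Python, from workcell import bot gives the robot as it stands.
- The arm moves only by the tool play_rows, never from a script. Its argument "targets" is a list of rows, each an object of numbers: "fingers": the gripper command: -1 is shut, 1 is fully open, values between are in proportion; "x", "y", "z": the shift along the tool's x, y, z in m; "wx", "wy", "wz": the turn, a rotation vector about the tool's x, y, z in degrees. In form: [{"fingers": .., "x": .., "y": .., "z": .., "wx": .., "wy": .., "wz": ..}, ...]. A call has 1 to 20 rows; each row is the pose to reach, as a shift and turn from the pose commanded when the call began, along the tool's axes at that moment; what a row does not reach only later rows make up. A row lasts 1/12 s, in which the tool goes at most 41.7 mm and 7.16 degrees, less where a joint would pass 70% of its speed; a pose out of reach is approached as far as the arm can. A call with a gripper value outside its range is refused whole. The fingers move at their own pace and stop on an object; "grip_force" is the grip in N (left out, the last holds). Time passes only in rows, so rows that repeat a pose let the fingers close. It gives the time, the measured TCP pose, the force and the opening at its end, in the units of the state.
- bot.get_obs(): the state, without advancing time (a new reading comes with each control period).
- bot.camera(name): name is "side" or "top" or "wrist"; returns (picture, depth): 420x560x3 uint8, blue, green, red; 420x560 float32, m along the optical axis (not along the pixel's ray), 0 where there is no reading.
- bot.get_calibration(name): a dict with "fx", "fy", "cx", "cy" (pixels), "distortion" ([k1, k2, p1, p2, k3] as OpenCV has them; the pictures are not rectified), "camera_from_world" (4x4, takes a point from world to camera coordinates). Camera axes: x right, y down, z forward; pixel columns grow to the right and rows downward; lengths in m; the calibration is good to about 2 mm. A picture is of the moment at which its call begins: read the wrist's pose just before it. get_calibration takes no time and is no camera call; for the wrist camera it gives the pose at the moment of the call.
- bot.job_done(): hands the job in, once; it reports no verdict.
Trained networks look in the newest picture that a camera, given by its name, has taken for a name from the list of things; names that differ only in an ending like _2 or _b are one class to them, and where a whole thing is asked for, a point or a joint stands for the part that bears it (a point fixed in the world has none). Each returns a list of dicts, best first, with "confidence" (0 to 1); they miss things now and then, are a little off and sometimes report something else, mostly with a low value. They report only what shows in the picture. A call takes as long as a camera call.
- bot.look_for(query, camera): "extent" ([left, top, right, bottom] in pixels, round what is visible of it).
- bot.outline_of(query, camera): "region" (420x560 bool, what is visible of it) and "extent" ([left, top, right, bottom] in pixels, round what is visible of it).
- bot.place_of(query, camera): "point" ([row, column] in pixels: a listed point, or the origin of a listed thing).
The state is a dict: "time": time; "q": joint angles; "qd": joint speeds; "joint_efforts": joint torques, N m; "ee_pos": TCP position; "tcp_rot": TCP orientation; "wrist_force": force on the tool from outside, world axes, zero at the start; "torque": the same for the moment, N m; "opening": finger opening in m.
Only numpy, scipy, OpenCV 4.12 (cv2) and the standard library are available. Lean on these libraries where they do the work, as an engineer would, in place of code of your own. Each camera call takes 0.05 s, during which the arm holds its last target.

## Working session

There is one attempt and no reset: what is moved stays moved. The work goes in short steps, Python scripts to look and compute and a tool call to move; the robot and the scene stay as the last step left them, time stands still between calls to the robot, and variables do not carry over. Pictures are saved under pics/ and viewed, and the job is handed in when it is done.

Besides the shell and the picture viewer there is one more tool, called as name(argument=value, ...) on one line, values as JSON. play_rows: Moves the arm, as the interface text tells. Its arguments: {"type":"object","properties":{"targets":{"type":"array","items":{"type":"object","properties":{"fingers":{"type":"number"},"x":{"type":"number"},"y":{"type":"number"},"z":{"type":"number"},"wx":{"type":"number"},"wy":{"type":"number"},"wz":{"type":"number"}}}},"grip_force":{"type":"number"}},"required":["targets"]}

```bash
mkdir -p pics; ls
python3 - <<'E'
from workcell import bot
import cv2
print(bot.get_obs())
for n in ["side","top","wrist"]:
    p,d=bot.camera(n); cv2.imwrite(f"pics/{n}0.png",p)
    c=bot.get_calibration(n); print(n,c)
    for q in ["tall_weight","short_weight","weight_rest","balance","pan_centre","lever_tip","jar","dish","torch"]:
        r=bot.place_of(q,n); print(q,[(x['point'],round(x['confidence'],2)) for x in r[:2]])
    if n=="top": break
print(bot.get_obs()['time'])
E
```

```text
pics
{'time': 0.0, 'q': array([-7.36256935e+01,  5.01004145e+00,  1.00333746e+01,  9.50999469e+01,
       -4.40119265e-04,  8.99994859e+01]), 'qd': array([ 0.02716433,  0.03445697, -0.00513485,  0.03092806, -0.15467855,
        0.05099708]), 'joint_efforts': array([-7.96686363e-04, -5.20383561e+01,  4.64806581e+01,  1.63082255e-02,
        4.24204040e-05, -1.00335079e-06]), 'ee_pos': array([ 0.1549856 , -0.52747653,  0.24158356]), 'tcp_rot': array([-1.79923386e+02,  4.39431423e-04,  1.63748212e+01]), 'wrist_force': array([ 0.48765826, -0.18224022,  0.87396959]), 'torque': array([ 0.01018253, -0.00348277,  0.03898472]), 'opening': 0.0858168015947752}
side {'fx': 478.3027630614982, 'fy': 478.3027630614982, 'cx': 274.4801345822258, 'cy': 207.66329767831016, 'distortion': array([-0.11512342,  0.        ,  0.        ,  0.        ,  0.        ]), 'camera_from_world': array([[ 0.99896477, -0.04512077,  0.00578797, -0.52357864],
       [-0.01670914, -0.48228891, -0.87585285,  0.05735301],
       [ 0.04231063,  0.87484943, -0.48254356,  1.0767762 ],
       [ 0.        ,  0.        ,  0.      
[... 550 characters left out ...]
': array([[-2.03374537e-02, -9.99792479e-01,  1.17754999e-03,
        -6.15179713e-02],
       [-9.93587758e-01,  2.00801907e-02, -1.11266137e-01,
         5.42178313e-01],
       [ 1.11219402e-01, -3.43286917e-03, -9.93789948e-01,
         1.21491424e+00],
       [ 0.00000000e+00,  0.00000000e+00,  0.00000000e+00,
         1.00000000e+00]])}
tall_weight [([250.3, 278.2], 0.92)]
short_weight [([249.7, 278.0], 0.56), ([214.2, 277.4], 0.51)]
weight_rest [([231.2, 291.7], 0.58)]
balance [([222.1, 183.7], 0.59)]
pan_centre [([221.6, 161.8], 0.62)]
lever_tip [([241.6, 205.3], 0.7), ([216.1, 160.8], 0.6)]
jar [([165.3, 292.6], 0.85)]
dish [([167.3, 348.2], 0.59)]
torch [([240.3, 389.9], 0.87)]
1.0
```

Run:
```python
import cv2
a=cv2.imread("pics/side0.png")[120:370,180:390]; cv2.imwrite("pics/side0c.png",cv2.resize(a,None,fx=2.4,fy=2.4,interpolation=cv2.INTER_CUBIC))
a=cv2.imread("pics/top0.png")[120:320,120:420]; cv2.imwrite("pics/top0c.png",cv2.resize(a,None,fx=2.6,fy=2.6,interpolation=cv2.INTER_CUBIC))
```

```text
(no output)
```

View pics/side0c.png

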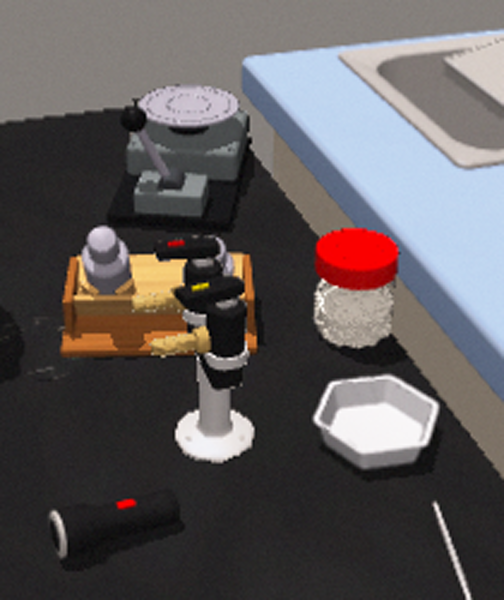

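View pics/top0c.png

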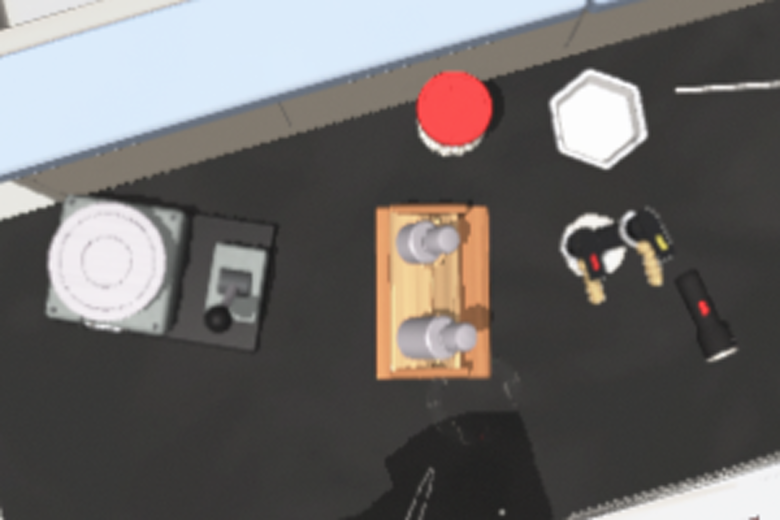

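The tall weight is in the slot nearer the robot (top pixel ~(278,250)). There is also an unlisted stand with arms to the right of the rest. The balance is on the left, and its lever leans towards the robot. Next I'll measure from depth.

```bash
cat > h.py <<'E'
from workcell import bot
import numpy as np, cv2
from scipy.spatial.transform import Rotation as R
def cloud(n):
    c=bot.get_calibration(n); p,d=bot.camera(n)
    v,u=np.mgrid[0:420,0:560]
    K=np.array([[c['fx'],0,c['cx']],[0,c['fy'],c['cy']],[0,0,1]])
    xy=cv2.undistortPoints(np.stack([u,v],-1).reshape(-1,1,2).astype(float),K,c['distortion']).reshape(420,560,2)
    P=np.concatenate([xy*d[...,None],d[...,None]],-1)
    T=np.linalg.inv(c['camera_from_world'])
    W=P@T[:3,:3].T+T[:3,3]; W[d==0]=np.nan
    return p,W
def proj(n,X,c=None):
    c=c or bot.get_calibration(n); T=c['camera_from_world']
    K=np.array([[c['fx'],0,c['cx']],[0,c['fy'],c['cy']],[0,0,1]])
    return cv2.projectPoints(np.atleast_2d(np.asarray(X,float)),cv2.Rodrigues(T[:3,:3])[0],T[:3,3],K,c['distortion'])[0][:,0]
E
python3 - <<'E'
from h import *
for n in ["top","side"]:
    p,W=cloud(n); np.save(f"W_{n}.npy",W)
    for q in ["tall_weight","short_weight","weight_rest","pan","lever","jar","dish","torch"]:
        r=bot.outline_of(q,n)
        for x in r[:2]:
            m=x['region']; w=W[m]; w=w[~np.isnan(w[:,0])]
            np.save(f"m_{n}_{q}.npy",m) if x is r[0] else 0
            print(n,q,round(x['confidence'],2),x['extent'],len(w),np.percentile(w,[2,50,98],axis=0).round(3).tolist() if len(w) else '')
E
```

```text
top tall_weight 0.83 [272.8, 242.9, 306.0, 262.2] 430 [[0.397, -0.128, 0.043], [0.416, -0.093, 0.077], [0.435, -0.063, 0.107]]
top short_weight 0.64 [272.6, 207.0, 296.5, 221.6] 304 [[0.488, -0.114, 0.043], [0.505, -0.086, 0.061], [0.524, -0.063, 0.089]]
top weight_rest 0.58 [264.5, 199.2, 309.7, 266.6] 2155 [[0.382, -0.149, 0.003], [0.464, -0.1, 0.016], [0.541, -0.043, 0.048]]
top weight_rest 0.4 [275.1, 243.9, 306.1, 258.9] 465 [[0.397, -0.13, 0.011], [0.417, -0.095, 0.076], [0.439, -0.064, 0.107]]
top pan 0.59 [143.1, 199.9, 184.6, 244.6] 1542 [[0.443, 0.16, 0.071], [0.492, 0.208, 0.075], [0.54, 0.256, 0.08]]
top lever 0.61 [263.8, 198.1, 309.6, 266.4] 2090 [[0.383, -0.148, 0.004], [0.466, -0.098, 0.017], [0.541, -0.042, 0.047]]
top jar 0.84 [279.3, 146.9, 307.7, 176.0] 753 [[0.595, -0.149, 0.004], [0.625, -0.117, 0.083], [0.661, -0.085, 0.089]]
top dish 0.88 [332.4, 145.6, 368.8, 186.4] 1020 [[0.586, -0.303, -0.002], [0.63, -0.263, 0.005], [0.669, -0.219, 0.027]]
top torch 0.81 [383.2, 224.2, 401.2, 259.7] 337 [[0.393, -0.379, 0.015], [0.426, -0.356, 0.026], [0.471, -0.337, 0.036
[... 408 characters left out ...]
 324.9, 255.4, 352.0] 815 [[0.389, -0.386, 0.007], [0.424, -0.366, 0.023], [0.469, -0.342, 0.033]]
side pan 0.94 [238.2, 154.6, 279.8, 175.8] 566 [[0.443, 0.156, 0.071], [0.489, 0.204, 0.074], [0.537, 0.254, 0.076]]
side jar 0.66 [309.7, 211.2, 350.2, 264.2] 1471 [[0.595, -0.151, 0.006], [0.624, -0.134, 0.063], [0.657, -0.09, 0.084]]
side jar 0.28 [213.9, 217.1, 234.0, 240.9] 417 [[0.398, -0.131, 0.032], [0.416, -0.114, 0.069], [0.433, -0.096, 0.105]]
side dish 0.75 [310.4, 276.0, 362.4, 316.4] 1468 [[0.584, -0.301, -0.001], [0.627, -0.248, 0.008], [0.666, -0.218, 0.024]]
side torch 0.94 [198.4, 321.5, 255.7, 352.9] 907 [[0.39, -0.386, -0.001], [0.427, -0.366, 0.022], [0.473, -0.339, 0.032]]
```

```bash
cat > fit.py <<'E'
from h import *
from scipy.optimize import least_squares
def box2(r,h,r0,r1,z0,z1):
    # sdf of annulus-rect in (r,h)
    cx=(r0+r1)/2; cz=(z0+z1)/2
    dx=np.abs(r-cx)-(r1-r0)/2; dz=np.abs(h-cz)-(z1-z0)/2
    return np.hypot(np.maximum(dx,0),np.maximum(dz,0))+np.minimum(np.maximum(dx,dz),0)
def sdf(P,b,a,hb=.05):
    d=P-b; h=d@a; r=np.linalg.norm(d-np.outer(h,a),axis=1)
    k=np.where((h>hb+.035),0,0)
    return np.minimum.reduce([box2(r,h,-.02,.02,0,hb),box2(r,h,-.008,.008,hb-.005,hb+.015),box2(r,h,-.013,.013,hb+.01,hb+.033)])
def axis(tilt,yaw): return np.array([np.sin(tilt)*np.cos(yaw),np.sin(tilt)*np.sin(yaw),np.cos(tilt)])
def fitw(P,b0,tilt0,yaw0,hb=.05,free=True):
    f=lambda x: sdf(P,x[:3],axis(x[3],x[4]),hb)
    s=least_squares(f,[*b0,tilt0,yaw0],loss='soft_l1',f_scale=.002)
    return s.x,np.median(np.abs(f(s.x)))
E
python3 - <<'E'
from fit import *
Wt,Ws=np.load("W_top.npy"),np.load("W_side.npy")
Wt_=Wt.reshape(-1,3);Ws_=Ws.reshape(-1,3)
A=np.load("m_top_tall_weight.npy")
PT=Wt[A]; 
PS=Ws[215:241,212:233].reshape(-1,3)
for nm,P in [("top",PT),("side",PS),("both",np.vstack([PT,PS]))]:
    P=P[(P[:,2]>.047)&(P[:,0]<.445)&(P[:,0]>.385)&(P[:,1]>-.15)&(P[:,1]<-.04)]
    x,m=fitw(P,[.416,-.065,.032],.61,-1.57); print(nm,len(P),x[:3].round(4),np.degrees(x[3:]).round(1),m)
    a=axis(x[3],x[4]); print(' knob',x[:3]+a*.07)
# rest corners
for nm,W in [("top",Wt_),("side",Ws_)]:
    P=W[(W[:,2]>.012)&(W[:,2]<.05)&(W[:,0]>.36)&(W[:,0]<.56)&(W[:,1]>-.17)&(W[:,1]<-.02)]
    print(nm,'rest',cv2.minAreaRect(P[:,:2].astype(np.float32)),P[:,2].max())
# pan
for nm,W in [("top",Wt_),("side",Ws_)]:
    P=W[(W[:,2]>.069)&(W[:,2]<.08)&(abs(W[:,0]-.49)<.08)&(abs(W[:,1]-.207)<.058)]
    c,r=cv2.minEnclosingCircle(P[:,:2].astype(np.float32)); print(nm,'pan',c,r,np.median(P[:,2]))
    P=W[(W[:,2]>.004)&(W[:,2]<.03)&(abs(W[:,0]-.49)<.12)&(W[:,1]>.03)&(W[:,1]<.3)]
    print('base',cv2.minAreaRect(P[:,:2].astype(np.float32)))
    P=W[(W[:,2]>.088)&(W[:,2]<.14)&(abs(W[:,0]-.45)<.06)&(abs(W[:,1]-.1)<.06)]
    if len(P)>8:
        s=least_squares(lambda x:np.linalg.norm(P-x[:3],axis=1)-.013,P.mean(0)-[0,0,.005],loss='soft_l1',f_scale=.002)
        print('ball',len(P),s.x,P[:,2].max())
    P=W[(W[:,2]>.05)&(abs(W[:,0]-.47)<.1)&(W[:,1]<-.16)&(W[:,1]>-.4)]
    print('stand',len(P),P.min(0),P.max(0))
    # general tall things around
    P=W[(W[:,2]>.12)&(W[:,0]>.2)&(W[:,0]<.8)&(W[:,1]>-.3)&(W[:,1]<.4)]
    print('high',len(P),np.nanmin(P,0) if len(P) else '',np.nanmax(P,0) if len(P) else '')
E
```

```text
top 409 [ 0.417  -0.0752  0.0328] [ 35.1 -91.6] 0.0009459520772119173
 knob [ 0.41585143 -0.11538099  0.09010514]
side 371 [ 0.4153 -0.0738  0.0323] [ 36.  -90.5] 0.0008332338239360124
 knob [ 0.41487197 -0.11490717  0.08890971]
both 780 [ 0.4166 -0.0744  0.0324] [ 35.6 -91.6] 0.000935378385053082
 knob [ 0.41543778 -0.11512787  0.08936287]
top rest ((0.46331605315208435, -0.09497347474098206), (0.10583142936229706, 0.15809880197048187), 88.91665649414062) 0.049997946934242865
side rest ((0.460309773683548, -0.0927838534116745), (0.07742717862129211, 0.16191519796848297), 89.24481964111328) 0.04996756326465712
top pan (0.4871537983417511, 0.20934444665908813) 0.05977741628885269 0.0750527479926808
base ((0.49028879404067993, 0.16524483263492584), (0.26858535408973694, 0.23910808563232422), 89.40369415283203)
ball 93 [0.43856437 0.10060352 0.10729817] 0.12408815899355141
stand 716 [ 0.4442616  -0.30074264  0.05760341] [ 0.52471439 -0.2107806   0.16419562]
high 2130 [ 0.20000225 -0.29974412  0.12002564] [0.52283785 0.10803637 0.63962086]
side pan (0.4861910939216614, 0.20776811242103577) 0.05951283127069473 0.07425476197219816
base ((0.5111889839172363, 0.17800644040107727), (0.28160011768341064, 0.1505231112241745), 60.52201461791992)
ball 109 [0.43560276 0.0997134  0.1057247 ] 0.12051328691722996
stand 1739 [ 0.44376721 -0.30468106  0.05078256] [ 0.52543928 -0.21673228  0.15989696]
high 1088 [ 0.20004864 -0.29991944  0.12007577] [0.52326294 0.09777528 0.19553903]
```

```bash
cat >> h.py <<'E'
def rpy(R_): return R.from_matrix(R_).as_euler('xyz',degrees=True)
def cur():
    o=bot.get_obs(); return np.array(o['ee_pos']),R.from_euler('xyz',o['tcp_rot'],degrees=True).as_matrix(),o
def rel(p,M,p0=None,M0=None):
    if p0 is None: p0,M0,_=cur()
    return (M0.T@(np.asarray(p)-p0)).round(4), np.degrees(R.from_matrix(M0.T@M).as_rotvec()).round(2)
E
cat > geo.py <<'E'
from fit import *
b=np.array([.4165,-.0746,.0325]); a=axis(np.radians(35.3),np.radians(-91.2))
z=-a; y=np.cross([0,0,1],z); y/=np.linalg.norm(y)
if y[0]<0:y=-y
x=np.cross(y,z); MG=np.stack([x,y,z],1)
def tcp_at(h,b=b,a=a): return b+a*(h-.008)   # grasp point at height h on axis
E
python3 - <<'E'
from geo import *
print(MG.round(3),rpy(MG))
Ws=np.vstack([np.load("W_top.npy").reshape(-1,3),np.load("W_side.npy").reshape(-1,3)])
S=Ws[(Ws[:,2]>.02)&(abs(Ws[:,0]-.47)<.1)&(Ws[:,1]<-.18)&(Ws[:,1]>-.34)]
for zz in [.03,.06,.09,.12,.15]:
    s=S[abs(S[:,2]-zz)<.015]; print(zz,len(s),s.min(0).round(3),s.max(0).round(3))
for h in [.073,.2]:
    t=tcp_at(h); L=(S-t)@MG; k=(abs(L[:,1])<.075)
    print(h,t.round(4),'grazing y<75mm, min x/max x',L[k].min(0).round(3),L[k].max(0).round(3)); k=(abs(L[:,0])<.08)&(abs(L[:,1])<.08); print(k.sum(), L[k].min(0) if k.any() else '',L[k].max(0) if k.any() else'')
    print(rel(t,MG))
E
```

```text
[[ 0.017  1.     0.012]
 [ 0.816 -0.021  0.578]
 [ 0.578 -0.    -0.816]] [180.  -35.3  88.8]
0.03 165 [ 0.456 -0.34   0.02 ] [ 0.513 -0.255  0.045]
0.06 120 [ 0.489 -0.289  0.045] [ 0.52  -0.248  0.075]
0.09 432 [ 0.477 -0.297  0.075] [ 0.525 -0.212  0.105]
0.12 848 [ 0.444 -0.299  0.105] [ 0.524 -0.211  0.135]
0.15 1083 [ 0.46  -0.305  0.135] [ 0.523 -0.213  0.164]
0.073 [ 0.4157 -0.1122  0.0855] grazing y<75mm, min x/max x [-0.221  0.031 -0.17 ] [-0.045  0.075 -0.061]
438 [-0.07986354  0.03810016 -0.1361394 ] [-0.04464357  0.07987036 -0.06832754]
(array([ 0.3672, -0.3252,  0.1567]), array([ 22.27,  30.41, -69.99]))
0.2 [ 0.4142 -0.1855  0.1892] grazing y<75mm, min x/max x [-0.221  0.031 -0.043] [-0.045  0.075  0.066]
438 [-0.07986354  0.03810016 -0.0091394 ] [-0.04464357  0.07987036  0.05867246]
(array([ 0.3451, -0.2552,  0.0531]), array([ 22.27,  30.41, -69.99]))
```

```bash
cat >> geo.py <<'E'
def tool(t):
    z=-axis(np.radians(t),np.radians(-91.2)); y=np.cross([0,0,1],z); y/=np.linalg.norm(y)
    if y[0]<0:y=-y
    return np.stack([np.cross(y,z),y,z],1)
def tcp2(h,t): return b+a*h+tool(t)[:,2]*.008
E
python3 - <<'E'
from geo import *
Ws=np.vstack([np.load("W_top.npy").reshape(-1,3),np.load("W_side.npy").reshape(-1,3)])
S=Ws[(Ws[:,2]>.02)&(abs(Ws[:,0]-.47)<.1)&(Ws[:,1]<-.18)&(Ws[:,1]>-.34)]
for t in [10,15,20]:
  M=tool(t)
  for h in [.074,.14]:
    p=tcp2(h,t); L=(S-p)@M; k=(abs(L[:,1])<.08)&(L[:,2]<-.03)
    print(t,h,p.round(4),'maxx',L[k].max(0).round(3) if k.any() else None)
M=tool(18); g=tcp2(.074,18)
print(rpy(M),g)
print('pre',rel(g-M[:,2]*.1,M))
E
```

```text
10 0.074 [ 0.4156 -0.116   0.085 ] maxx [-0.087  0.08  -0.03 ]
10 0.14 [ 0.4148 -0.1541  0.1389] maxx [-0.06  0.08 -0.03]
15 0.074 [ 0.4156 -0.1153  0.0852] maxx [-0.08  0.08 -0.03]
15 0.14 [ 0.4148 -0.1534  0.139 ] maxx [-0.057  0.08  -0.03 ]
20 0.074 [ 0.4157 -0.1146  0.0854] maxx [-0.072  0.08  -0.031]
20 0.14 [ 0.4149 -0.1527  0.1392] maxx [-0.054  0.08  -0.03 ]
[180.  -18.   88.8] [ 0.41565624 -0.11488049  0.08528573]
pre (array([ 0.3571, -0.2931,  0.0619]), array([ 11.37,  15.53, -71.79]))
```

play_rows(targets=[{"fingers": 1,"x": 0.357,"y": -0.293,"z": 0.022,"wx": 11.37,"wy": 15.53,"wz": -71.79},{"fingers": 1,"x": 0.357,"y": -0.293,"z": 0.022,"wx": 11.37,"wy": 15.53,"wz": -71.79},{"fingers": 1,"x": 0.357,"y": -0.293,"z": 0.022,"wx": 11.37,"wy": 15.53,"wz": -71.79},{"fingers": 1,"x": 0.357,"y": -0.293,"z": 0.022,"wx": 11.37,"wy": 15.53,"wz": -71.79},{"fingers": 1,"x": 0.357,"y": -0.293,"z": 0.022,"wx": 11.37,"wy": 15.53,"wz": -71.79},{"fingers": 1,"x": 0.357,"y": -0.293,"z": 0.022,"wx": 11.37,"wy": 15.53,"wz": -71.79},{"fingers": 1,"x": 0.357,"y": -0.293,"z": 0.022,"wx": 11.37,"wy": 15.53,"wz": -71.79},{"fingers": 1,"x": 0.357,"y": -0.293,"z": 0.022,"wx": 11.37,"wy": 15.53,"wz": -71.79},{"fingers": 1,"x": 0.357,"y": -0.293,"z": 0.022,"wx": 11.37,"wy": 15.53,"wz": -71.79},{"fingers": 1,"x": 0.357,"y": -0.293,"z": 0.022,"wx": 11.37,"wy": 15.53,"wz": -71.79},{"fingers": 1,"x": 0.357,"y": -0.293,"z": 0.022,"wx": 11.37,"wy": 15.53,"wz": -71.79},{"fingers": 1,"x": 0.357,"y": -0.293,"z": 0.022,"wx": 11.37,"wy": 15.53,"wz": -71.79},{"fingers": 1,"x": 0.357,"y": -0.293,"z": 0.022,"wx": 11.37,"wy": 15.53,"wz": -71.79},{"fingers": 1,"x": 0.357,"y": -0.293,"z": 0.022,"wx": 11.37,"wy": 15.53,"wz": -71.79},{"fingers": 1,"x": 0.357,"y": -0.293,"z": 0.022,"wx": 11.37,"wy": 15.53,"wz": -71.79},{"fingers": 1,"x": 0.357,"y": -0.293,"z": 0.022,"wx": 11.37,"wy": 15.53,"wz": -71.79}])

```text
time: 3.23
ee_pos: [0.4145, -0.147, 0.2205]
tcp_rot: [180.0, -18.0, 88.7]
wrist_force: [0.8, -0.1, -0.4]
opening: 0.0853
```

Run:
```python
from geo import *
p,M,o=cur(); print(p,rpy(M),o['q'].round(1),o['time'])
im,W=cloud("wrist"); cv2.imwrite("pics/w1.png",im)
print([ (x['extent'],x['confidence']) for x in bot.look_for("tall_weight","wrist")])
c=bot.get_calibration("wrist"); print('pred base,neck,knob px',proj("wrist",[b,b+a*.055,b+a*.085],c))
P=W.reshape(-1,3); P=P[(P[:,2]>.047)&(P[:,2]<.12)&(P[:,0]<.445)&(P[:,0]>.385)&(P[:,1]>-.15)&(P[:,1]<-.04)]
if len(P)>50:
    x,m=fitw(P,b,.61,-1.59); print(len(P),x[:3],np.degrees(x[3:]),m)
g=tcp2(.074,18); print(rel(g,tool(18)), rel(g-tool(18)[:,2]*.03,tool(18)))
```

```text
[ 0.41448872 -0.1470128   0.22047298] [179.98866598 -17.97806071  88.67086823] [-29.3  -3.2  -2.3  99.6  15.8  60.8] 3.2333
[([257.5, 155.6, 302.0, 228.0], 0.95)]
pred base,neck,knob px [[279.30902959 171.49019065]
 [279.31278366 200.41508654]
 [279.3154969  220.23871959]]
2432 [ 0.41618589 -0.07434503  0.03400682] [ 35.52042343 -90.66881462] 0.0003564578309037704
(array([-0.0112,  0.0003,  0.1384]), array([ 0.05,  0.01, -0.12])) (array([-0.0113,  0.0004,  0.1084]), array([ 0.05,  0.01, -0.12]))
```

View pics/w1.png

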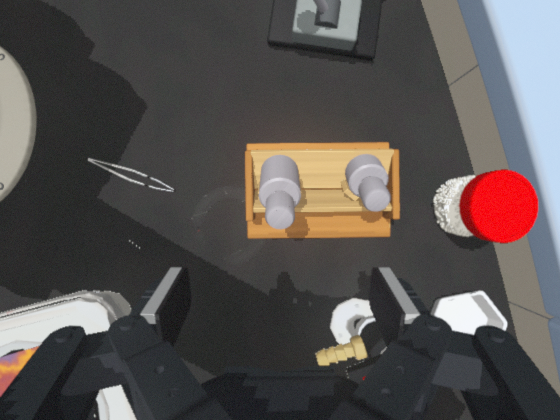

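The wrist fit agrees within 1.5 mm. The tall weight is at (257–302, 155–228), between the fingers, and the stand's tips are off to the right and behind. I'll descend and grip.

play_rows(targets=[{"fingers": 1,"x": -0.011,"y": 0.0003,"z": 0.04},{"fingers": 1,"x": -0.011,"y": 0.0003,"z": 0.08},{"fingers": 1,"x": -0.011,"y": 0.0003,"z": 0.11},{"fingers": 1,"x": -0.011,"y": 0.0003,"z": 0.125},{"fingers": 1,"x": -0.011,"y": 0.0003,"z": 0.137},{"fingers": 1,"x": -0.011,"y": 0.0003,"z": 0.137},{"fingers": 1,"x": -0.011,"y": 0.0003,"z": 0.137}], grip_force=60)

```text
$.targets[0]: bad value
```

Run:
```python
from geo import *
p,M,o=cur(); print(p,rpy(M),o['wrist_force'])
im,W=cloud("wrist"); cv2.imwrite("pics/w2.png",im)
im,W=cloud("side"); cv2.imwrite("pics/s2.png",cv2.resize(im[150:280,170:330],None,fx=4,fy=4))
print(rel(tcp2(.074,18),tool(18)))
```

```text
[ 0.41454888 -0.14690898  0.22042927] [179.98998014 -17.98557912  88.67434096] [0.78480807 0.44010655 0.74731881]
(array([-0.0115,  0.0002,  0.1383]), array([ 0.04,  0.01, -0.09]))
```

View pics/w2.png

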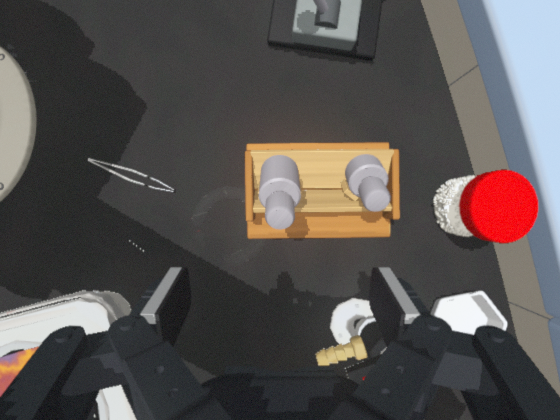

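View pics/s2.png

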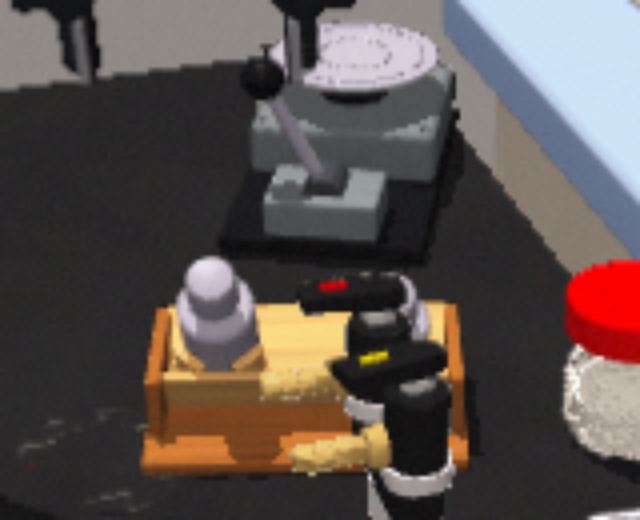

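The call was refused because every row needs all the keys. The arm hasn't moved.

play_rows(targets=[{"fingers": 1,"x": -0.011,"y": 0.0003,"z": 0.04,"wx": 0,"wy": 0,"wz": 0},{"fingers": 1,"x": -0.011,"y": 0.0003,"z": 0.08,"wx": 0,"wy": 0,"wz": 0},{"fingers": 1,"x": -0.011,"y": 0.0003,"z": 0.11,"wx": 0,"wy": 0,"wz": 0},{"fingers": 1,"x": -0.011,"y": 0.0003,"z": 0.125,"wx": 0,"wy": 0,"wz": 0},{"fingers": 1,"x": -0.011,"y": 0.0003,"z": 0.137,"wx": 0,"wy": 0,"wz": 0},{"fingers": 1,"x": -0.011,"y": 0.0003,"z": 0.137,"wx": 0,"wy": 0,"wz": 0},{"fingers": 1,"x": -0.011,"y": 0.0003,"z": 0.137,"wx": 0,"wy": 0,"wz": 0}], grip_force=60)

```text
time: 4.02
ee_pos: [0.416, -0.1143, 0.0871]
tcp_rot: [180.0, -18.0, 88.8]
wrist_force: [-0.4, -0.6, 0.1]
opening: 0.0854
```

Run:
```python
from geo import *
p,M,o=cur(); print(p,rpy(M),o['wrist_force'])
im,W=cloud("wrist"); cv2.imwrite("pics/w3.png",im)
im,W=cloud("side"); cv2.imwrite("pics/s3.png",cv2.resize(im[150:280,170:330],None,fx=4,fy=4))
print(rel(tcp2(.074,18),tool(18)))
```

```text
[ 0.41602188 -0.11427439  0.08710509] [179.98427007 -17.99380242  88.79594   ] [-0.3549479  -0.56977115  0.07506994]
(array([-0.001 , -0.001 ,  0.0025]), array([0.11, 0.05, 0.01]))
```

View pics/w3.png

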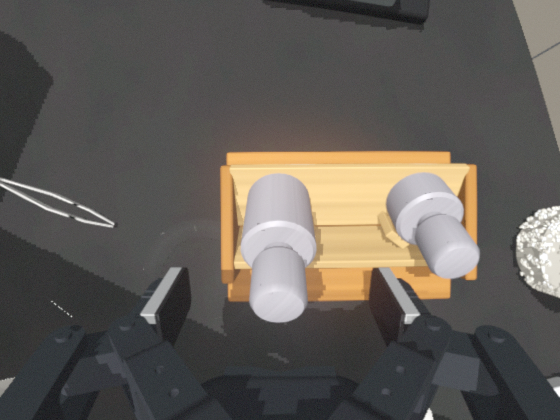

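View pics/s3.png

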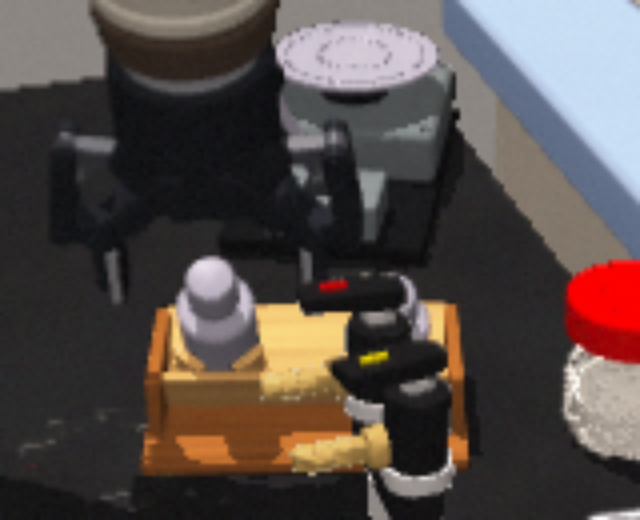

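The fingers straddle the knob symmetrically in the wrist view (tips at columns ~180 and ~378, knob at 279). Closing.

play_rows(targets=[{"fingers": 1,"x": 0,"y": 0,"z": 0.001,"wx": 0,"wy": 0,"wz": 0},{"fingers": -1,"x": 0,"y": 0,"z": 0.001,"wx": 0,"wy": 0,"wz": 0},{"fingers": -1,"x": 0,"y": 0,"z": 0.001,"wx": 0,"wy": 0,"wz": 0},{"fingers": -1,"x": 0,"y": 0,"z": 0.001,"wx": 0,"wy": 0,"wz": 0},{"fingers": -1,"x": 0,"y": 0,"z": 0.001,"wx": 0,"wy": 0,"wz": 0},{"fingers": -1,"x": 0,"y": 0,"z": 0.001,"wx": 0,"wy": 0,"wz": 0},{"fingers": -1,"x": 0,"y": 0,"z": 0.001,"wx": 0,"wy": 0,"wz": 0},{"fingers": -1,"x": 0,"y": 0,"z": 0.001,"wx": 0,"wy": 0,"wz": 0},{"fingers": -1,"x": 0,"y": 0,"z": 0.001,"wx": 0,"wy": 0,"wz": 0},{"fingers": -1,"x": 0,"y": 0,"z": 0.001,"wx": 0,"wy": 0,"wz": 0}], grip_force=60)

```text
time: 4.95
ee_pos: [0.4158, -0.1139, 0.0859]
tcp_rot: [-180.0, -18.0, 88.8]
wrist_force: [-3.7, -2.1, 6.3]
opening: 0.0239
```

Run:
```python
from geo import *
p,M,o=cur(); print(p,rpy(M),o['wrist_force'],o['opening'])
im,W=cloud("wrist"); cv2.imwrite("pics/w4.png",im)
print('lift 65 along a', (M.T@(a*.065)).round(4))
```

```text
[ 0.41582327 -0.11390542  0.08589777] [-179.99057921  -17.97822398   88.7858814 ] [-3.66111092 -2.13377477  6.32619234] 0.023938301621901366
lift 65 along a [-0.0194 -0.     -0.0621]
```

View pics/w4.png

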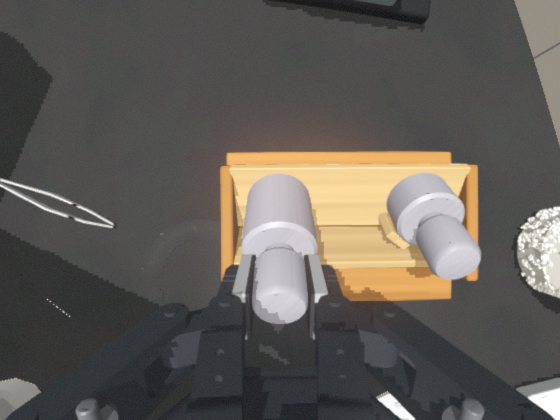

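play_rows(targets=[{"fingers": -1,"x": -0.0015,"y": 0,"z": -0.0048,"wx": 0,"wy": 0,"wz": 0},{"fingers": -1,"x": -0.0045,"y": 0,"z": -0.0144,"wx": 0,"wy": 0,"wz": 0},{"fingers": -1,"x": -0.0075,"y": 0,"z": -0.024,"wx": 0,"wy": 0,"wz": 0},{"fingers": -1,"x": -0.0105,"y": 0,"z": -0.0336,"wx": 0,"wy": 0,"wz": 0},{"fingers": -1,"x": -0.0135,"y": 0,"z": -0.0432,"wx": 0,"wy": 0,"wz": 0},{"fingers": -1,"x": -0.0165,"y": 0,"z": -0.0528,"wx": 0,"wy": 0,"wz": 0},{"fingers": -1,"x": -0.0194,"y": 0,"z": -0.0621,"wx": 0,"wy": 0,"wz": 0},{"fingers": -1,"x": -0.0194,"y": 0,"z": -0.0621,"wx": 0,"wy": 0,"wz": 0}], grip_force=70)

```text
time: 5.67
ee_pos: [0.4158, -0.1528, 0.1405]
tcp_rot: [179.9, -17.9, 88.8]
wrist_force: [0.2, 0.6, -4.9]
opening: 0.0239
```

Run:
```python
from geo import *
p,M,o=cur(); print(p,rpy(M),o['wrist_force'],o['opening'])
im,W=cloud("wrist"); cv2.imwrite("pics/w5.png",im)
im,W=cloud("side"); cv2.imwrite("pics/s5.png",cv2.resize(im[150:280,170:330],None,fx=4,fy=4))
```

```text
[ 0.41577743 -0.15281505  0.14049689] [179.87993028 -17.9240607   88.77530426] [ 0.22435089  0.59358645 -4.9151493 ] 0.0239073116913318
```

View pics/w5.png

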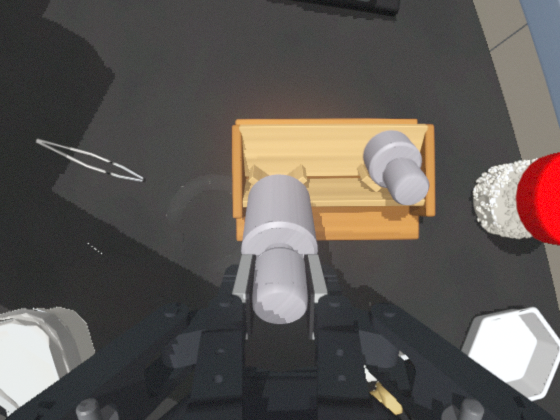

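View pics/s5.png

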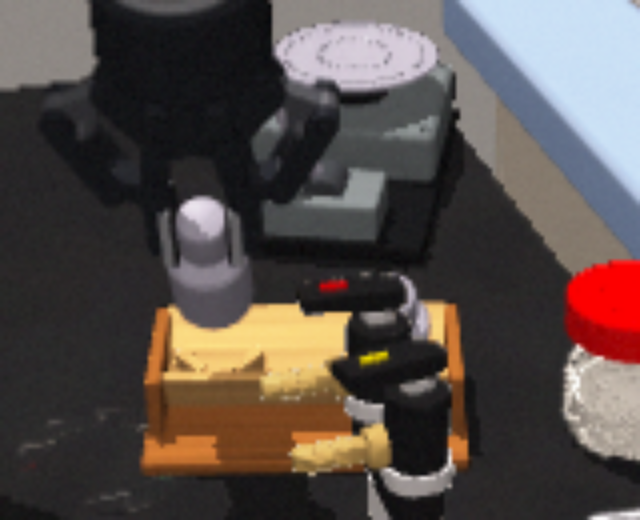

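```bash
cat > inhand.py <<'E'
from geo import *
def inhand(guess=None,cams=("wrist",),zmin=None,rad=.05,save=None):
    p,M,o=cur()
    if guess is None: bt,at=M.T@(b+a*.066-p),M.T@a   # overwritten
    else: bt,at=guess
    bw=p+M@bt; aw=M@at
    Ps=[]
    for n in cams:
        im,W=cloud(n)
        if save: cv2.imwrite(f"pics/{save}_{n}.png",im)
        P=W.reshape(-1,3); P=P[~np.isnan(P[:,0])]
        d=np.abs(sdf(P,bw,aw)); 
        h=(P-bw)@aw
        k=(d<.006)
        # drop finger points: near pads in tool frame
        L=(P-p)@M; k&=~((abs(L[:,1])>.0085)&(L[:,2]<.014)&(h>.045)); k&=~(abs(L[:,1])>.025)
        Ps.append(P[k]); print(n,k.sum())
    P=np.vstack(Ps)
    t=np.arccos(aw[2]); y=np.arctan2(aw[1],aw[0])
    # param: base + small rotvec
    f=lambda x: sdf(P,bw+x[:3],R.from_rotvec([x[3],x[4],0]).as_matrix()@aw)
    s=least_squares(f,np.zeros(5),loss='soft_l1',f_scale=.0015); x=s.x
    bw2=bw+x[:3]; aw2=R.from_rotvec([x[3],x[4],0]).as_matrix()@aw
    print('base',bw2.round(4),'axis',aw2.round(4),'tilt',np.degrees(np.arccos(aw2[2])).round(2),'res',np.median(abs(f(x))).round(5))
    return M.T@(bw2-p),M.T@aw2,p,M
E
python3 - <<'E'
from inhand import *
p,M,o=cur()
p0=np.array([.41582,-.11391,.0859]); M0=R.from_euler('xyz',[-179.99,-17.98,88.79],degrees=True).as_matrix()
g=(M0.T@(b-p0),M0.T@a); print(g)
for c in [("wrist",),("side",),("wrist","side")]:
    r=inhand(g,c); print(r[0].round(4),r[1].round(4))
bt,at=r[0],r[1]; np.savez("ih.npz",bt=bt,at=at)
E
```

```text
(array([ 0.02091181, -0.00013927,  0.06292833]), array([-2.97708122e-01, -6.57638871e-05, -9.54656938e-01]))
wrist 6849
base [ 0.416  -0.1128  0.0866] axis [-0.0013 -0.5736  0.8191] tilt 35.0 res 0.00033
[ 0.0209 -0.0002  0.0617] [-0.2925  0.0114 -0.9562]
side 443
base [ 0.4152 -0.1121  0.0843] axis [-0.0132 -0.5777  0.8161] tilt 35.3 res 0.00059
[ 0.0207 -0.0007  0.0637] [-0.2972 -0.0011 -0.9548]
wrist 6850
side 446
base [ 0.4155 -0.1122  0.086 ] axis [ 0.0012 -0.5742  0.8187] tilt 35.05 res 0.00035
[ 0.0209 -0.0003  0.0618] [-0.2926  0.0128 -0.9561]
```

Run:
```python
from inhand import *
for n in ["top","side"]:
    W=np.load(f"W_{n}.npy"); P=W.reshape(-1,3)
    P=P[(abs(P[:,2]-.0747)<.003)&(abs(P[:,0]-.49)<.09)&(abs(P[:,1]-.207)<.08)]
    # maximise inside count minus outside via robust: iterate trimmed enclosing / centroid
    c=np.median(P[:,:2],0)
    for _ in range(10):
        k=np.linalg.norm(P[:,:2]-c,axis=1)<.0565; c=(P[k][:,:2].min(0)+P[k][:,:2].max(0))/2
    c2=P[k][:,:2].mean(0)
    # grid occupancy centroid
    q=np.unique((P[k][:,:2]/.002).round(),axis=0)*.002
    print(n,len(P),c,c2,q.mean(0),np.ptp(P[k][:,:2],axis=0),P[k][:,2].mean())
# images: ellipse of the pan -> plane z=.075
for n in ["top","side"]:
    c=bot.get_calibration(n)
    m=np.load(f"m_{n}_pan.npy").astype(np.uint8)
    ct=max(cv2.findContours(m,0,cv2.CHAIN_APPROX_NONE)[0],key=len)
    K=np.array([[c['fx'],0,c['cx']],[0,c['fy'],c['cy']],[0,0,1]])
    u=cv2.undistortPoints(ct.astype(float),K,c['distortion'])[:,0]
    T=np.linalg.inv(c['camera_from_world']); d=np.c_[u,np.ones(len(u))]@T[:3,:3].T; o=T[:3,3]
    X=o+d*((.0745-o[2])/d[:,2])[:,None]
    s=least_squares(lambda x:np.linalg.norm(X[:,:2]-x[:2],axis=1)-x[2],[.49,.207,.055],loss='soft_l1',f_scale=.001); print(n,'mask circle',s.x)
# block & lever base for yaw
W=np.load("W_top.npy").reshape(-1,3)
for lo,hi,yl in [(.033,.042,(.05,.16)),(.043,.052,(.13,.3)),(-.002,.012,(.05,.15))]:
    P=W[(W[:,2]>lo)&(W[:,2]<hi)&(abs(W[:,0]-.49)<.085)&(W[:,1]>yl[0])&(W[:,1]<yl[1])]
    print(lo,len(P),cv2.minAreaRect(P[:,:2].astype(np.float32)),P.min(0).round(3),P.max(0).round(3))
d=np.load("ih.npz"); p,M,o=cur(); print(p)
tw=float(np.degrees(np.arctan2(d['at'][0],d['at'][2])));print(tw)
# upright tool
z_up=d['at']; Mu=None
T18=tool(18)
for t in [-17,-17.05,-17.5]:
    print(t,(tool(t)@d['at']).round(4))
Mu=tool(-17.0)
pc=np.array([.4885,.208,.13])
print('via',rel(np.array([.43,-.06,.26]),Mu),'over',rel(pc-Mu@d['bt'],Mu),(pc-Mu@d['bt']))
```

```text
top 1253 [0.49335566 0.20774663] [0.49278552 0.20759181] [0.49287722 0.20754604] [0.10665756 0.10916593] 0.07485234979227647
side 580 [0.49153681 0.20709077] [0.49123365 0.20552524] [0.49137163 0.20590305] [0.1073928  0.11071424] 0.07426392436646796
top mask circle [0.4922814  0.20845734 0.05296242]
side mask circle [0.48911444 0.20386682 0.05292958]
0.033 396 ((0.48698049783706665, 0.1112092137336731), (0.11123345792293549, 0.09575162827968597), 0.7835305333137512) [0.431 0.064 0.033] [0.542 0.16  0.042]
0.043 601 ((0.4912525713443756, 0.20765420794487), (0.1188151016831398, 0.12089722603559494), 80.416748046875) [0.426 0.143 0.043] [0.559 0.272 0.052]
-0.002 989 ((0.489829421043396, 0.09967819601297379), (0.09982980042695999, 0.16956110298633575), 89.81458282470703) [ 0.405  0.05  -0.002] [0.575 0.15  0.012]
[ 0.41494131 -0.15106121  0.13824719]
-162.98216404493195
-17 [ 1.280e-02 -6.000e-04  9.999e-01]
-17.05 [1.280e-02 3.000e-04 9.999e-01]
-17.5 [0.013  0.0081 0.9999]
via (array([ 0.1245,  0.0131, -0.0875]), array([-4.000e-02, -3.502e+01,  1.000e-02])) over (array([0.3586, 0.0664, 0.0567]), array([-4.000e-02, -3.502e+01,  1.000e-02])) [0.48875004 0.20605322 0.19523667]
```

Run:
```python
from inhand import *
d=np.load("ih.npz"); Mu=tool(-17.0); p,M,o=cur(); print(p,rpy(M))
for z in [.20,.13]: print('over',rel(np.array([.492,.2072,z])-Mu@d['bt'],Mu))
print('via',rel(np.array([.43,-.06,.26]),Mu)); print('up', rel(np.array([.415,-.13,.2]),tool(5)))
```

```text
[ 0.41494131 -0.15106121  0.13824719] [-179.95720967  -18.02369492   88.80040994]
over (array([ 0.3796,  0.0698, -0.0101]), array([-4.000e-02, -3.502e+01,  1.000e-02]))
over (array([0.3579, 0.0699, 0.0565]), array([-4.000e-02, -3.502e+01,  1.000e-02]))
via (array([ 0.1245,  0.0131, -0.0875]), array([-4.000e-02, -3.502e+01,  1.000e-02]))
up (array([ 0.0391, -0.0004, -0.0522]), array([-4.000e-02, -1.302e+01,  1.000e-02]))
```

play_rows(targets=[{"fingers": -1,"x": 0.02,"y": 0,"z": -0.026,"wx": 0,"wy": -6,"wz": 0},{"fingers": -1,"x": 0.04,"y": 0,"z": -0.052,"wx": 0,"wy": -12,"wz": 0},{"fingers": -1,"x": 0.07,"y": 0.004,"z": -0.065,"wx": 0,"wy": -18,"wz": 0},{"fingers": -1,"x": 0.095,"y": 0.008,"z": -0.075,"wx": 0,"wy": -24,"wz": 0},{"fingers": -1,"x": 0.124,"y": 0.013,"z": -0.0875,"wx": 0,"wy": -30,"wz": 0},{"fingers": -1,"x": 0.155,"y": 0.02,"z": -0.085,"wx": -0.04,"wy": -35,"wz": 0},{"fingers": -1,"x": 0.185,"y": 0.027,"z": -0.075,"wx": -0.04,"wy": -35,"wz": 0},{"fingers": -1,"x": 0.22,"y": 0.034,"z": -0.065,"wx": -0.04,"wy": -35,"wz": 0},{"fingers": -1,"x": 0.255,"y": 0.042,"z": -0.052,"wx": -0.04,"wy": -35,"wz": 0},{"fingers": -1,"x": 0.29,"y": 0.05,"z": -0.038,"wx": -0.04,"wy": -35,"wz": 0},{"fingers": -1,"x": 0.325,"y": 0.058,"z": -0.028,"wx": -0.04,"wy": -35,"wz": 0},{"fingers": -1,"x": 0.355,"y": 0.065,"z": -0.018,"wx": -0.04,"wy": -35,"wz": 0},{"fingers": -1,"x": 0.3796,"y": 0.0698,"z": -0.0101,"wx": -0.04,"wy": -35,"wz": 0},{"fingers": -1,"x": 0.3796,"y": 0.0698,"z": -0.0101,"wx": -0.04,"wy": -35,"wz": 0},{"fingers": -1,"x": 0.3796,"y": 0.0698,"z": -0.0101,"wx": -0.04,"wy": -35,"wz": 0},{"fingers": -1,"x": 0.3796,"y": 0.0698,"z": -0.0101,"wx": -0.04,"wy": -35,"wz": 0},{"fingers": -1,"x": 0.3796,"y": 0.0698,"z": -0.0101,"wx": -0.04,"wy": -35,"wz": 0},{"fingers": -1,"x": 0.3796,"y": 0.0698,"z": -0.0101,"wx": -0.04,"wy": -35,"wz": 0}])

```text
time: 7.47
ee_pos: [0.4923, 0.2041, 0.266]
tcp_rot: [179.9, 17.0, 88.7]
wrist_force: [-0.2, 0.9, -5.7]
opening: 0.0238
```

Run:
```python
from inhand import *
d=np.load("ih.npz"); p,M,o=cur(); print(p,rpy(M),o['wrist_force'],o['opening'])
for c in [("wrist",),("side",),("top",),("wrist","side")]:
    try:
        r=inhand((d['bt'],d['at']),c,save="p6"); print(r[0].round(4),r[1].round(4))
    except Exception as e: print(c,e)
np.savez("ih2.npz",bt=r[0],at=r[1])
```

```text
[0.49228425 0.20413842 0.26598087] [179.93881161  16.98040391  88.71500881] [-0.24816396  0.88085325 -5.73644177] 0.02383575258012127
wrist 6930
base [0.4924 0.2059 0.2009] axis [ 0.0087 -0.01    0.9999] tilt 0.76 res 0.00032
[ 0.0207 -0.      0.0617] [-0.3014  0.0099 -0.9535]
side 463
base [0.4913 0.2053 0.1972] axis [-0.0022  0.0037  1.    ] tilt 0.25 res 0.00096
[ 0.0212 -0.0011  0.0655] [-0.2885 -0.0011 -0.9575]
top 279
base [0.494  0.2069 0.1998] axis [ 0.0052 -0.0131  0.9999] tilt 0.81 res 0.00074
[0.0219 0.0015 0.0625] [-0.3044  0.0066 -0.9525]
wrist 6963
side 473
base [0.4923 0.2061 0.2008] axis [ 0.0112 -0.0103  0.9999] tilt 0.87 res 0.00036
[ 0.0207 -0.0002  0.0618] [-0.3015  0.0126 -0.9534]
```

View pics/p6_wrist.png

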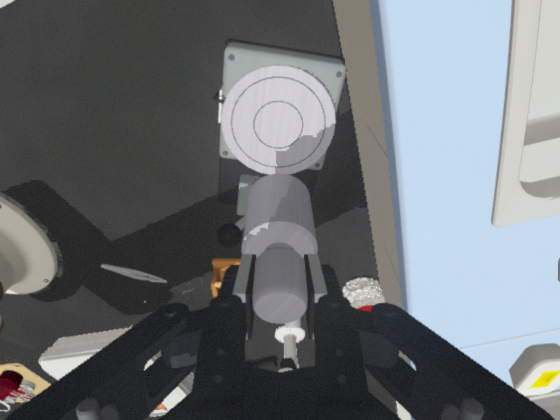

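View pics/p6_side.png

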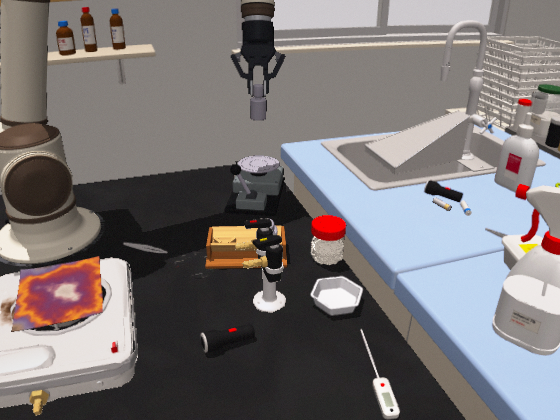

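Run:
```python
from inhand import *
d=np.load("ih2.npz")
for n in ["wrist","top"]:
    im,W=cloud(n); P=W.reshape(-1,3)
    P=P[(abs(P[:,2]-.0747)<.004)&(abs(P[:,0]-.49)<.09)&(abs(P[:,1]-.207)<.08)]
    q=np.unique((P[:,:2]/.002).round(),axis=0)*.002
    hull=cv2.convexHull(P[:,:2].astype(np.float32))[:,0]
    s=least_squares(lambda x:np.linalg.norm(hull-x[:2],axis=1)-.055,[.491,.207],loss='soft_l1',f_scale=.001)
    print(n,len(P),q.mean(0),P[:,:2].min(0),P[:,:2].max(0),s.x,np.median(P[:,2]))
p,M,o=cur()
bw=p+M@d['bt']; aw=M@d['at']; print(bw,aw, M.T@np.array([0,0,-.1]))
```

```text
wrist 9871 [0.4915561 0.2094267] [0.43150198 0.15504928] [0.54673511 0.26365735] [0.49159735 0.20923866] 0.07651887614103481
top 1185 [0.49041337 0.20023571] [0.43345149 0.15310314] [0.54727439 0.26023785] [0.49294749 0.20838354] 0.075178839995377
[0.49231463 0.20653877 0.20060959] [ 0.01152642 -0.01005306  0.99988303] [ 2.92206954e-02 -8.54422746e-05  9.56354728e-02]
```

play_rows(targets=[{"fingers": -1,"x": 0.0107,"y": -0.0005,"z": 0.0279,"wx": 0,"wy": 0,"wz": 0},{"fingers": -1,"x": 0.019,"y": -0.0005,"z": 0.0547,"wx": 0,"wy": 0,"wz": 0},{"fingers": -1,"x": 0.0258,"y": -0.0006,"z": 0.0758,"wx": 0,"wy": 0,"wz": 0},{"fingers": -1,"x": 0.0316,"y": -0.0006,"z": 0.0949,"wx": 0,"wy": 0,"wz": 0},{"fingers": -1,"x": 0.0346,"y": -0.0006,"z": 0.1045,"wx": 0,"wy": 0,"wz": 0},{"fingers": -1,"x": 0.036,"y": -0.0006,"z": 0.1093,"wx": 0,"wy": 0,"wz": 0},{"fingers": -1,"x": 0.036,"y": -0.0006,"z": 0.1093,"wx": 0,"wy": 0,"wz": 0},{"fingers": -1,"x": 0.036,"y": -0.0006,"z": 0.1093,"wx": 0,"wy": 0,"wz": 0},{"fingers": -1,"x": 0.036,"y": -0.0006,"z": 0.1093,"wx": 0,"wy": 0,"wz": 0}])

```text
time: 8.57
ee_pos: [0.4925, 0.2077, 0.152]
tcp_rot: [179.9, 16.9, 88.8]
wrist_force: [0.1, -0.0, -4.0]
opening: 0.0237
```

Run:
```python
from inhand import *
d=np.load("ih2.npz"); p,M,o=cur(); print(p,rpy(M),o['wrist_force'],o['opening'])
r=inhand((d['bt'],d['at']),("wrist",),save="p7")
r=inhand((d['bt'],d['at']),("side",),save="p7")
im,W=cloud("wrist"); P=W.reshape(-1,3)
P=P[(abs(P[:,2]-.0757)<.005)&(abs(P[:,0]-.49)<.09)&(abs(P[:,1]-.207)<.08)]
hull=cv2.convexHull(P[:,:2].astype(np.float32))[:,0]
s=least_squares(lambda x:np.linalg.norm(hull-x[:2],axis=1)-.055,[.491,.207],loss='soft_l1',f_scale=.001)
print(P[:,:2].min(0),P[:,:2].max(0),s.x,np.median(P[:,2]))
```

```text
[0.49251252 0.20771827 0.15200467] [179.85498115  16.94169905  88.75373098] [ 0.12238393 -0.04250388 -4.04032   ] 0.023739224202428005
wrist 6950
base [0.4927 0.2095 0.0869] axis [ 0.0085 -0.0107  0.9999] tilt 0.78 res 0.00033
side 418
base [0.4919 0.2101 0.0842] axis [-0.0097 -0.0161  0.9998] tilt 1.08 res 0.00096
[0.43135043 0.16175469] [0.5467728  0.26454685] [0.49149729 0.20945552] 0.07651875833651049
```

View pics/p7_wrist.png

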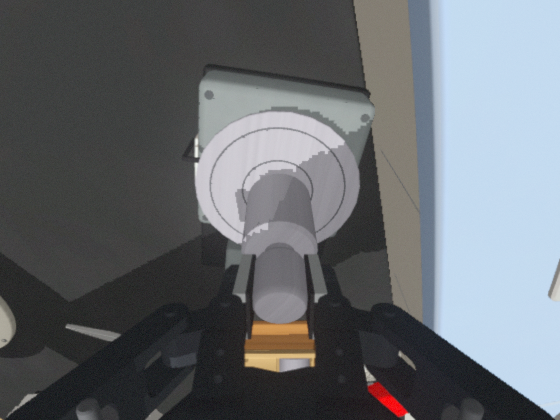

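Weight is ~10 mm above the pan, centred on the inner circle within ~1 mm. Lowering gently.

play_rows(targets=[{"fingers": -1,"x": 0.0009,"y": -0.0008,"z": 0.0029,"wx": 0,"wy": 0,"wz": 0},{"fingers": -1,"x": 0.0018,"y": -0.0008,"z": 0.0057,"wx": 0,"wy": 0,"wz": 0},{"fingers": -1,"x": 0.0026,"y": -0.0008,"z": 0.0086,"wx": 0,"wy": 0,"wz": 0},{"fingers": -1,"x": 0.0032,"y": -0.0008,"z": 0.0105,"wx": 0,"wy": 0,"wz": 0},{"fingers": -1,"x": 0.0038,"y": -0.0008,"z": 0.0124,"wx": 0,"wy": 0,"wz": 0},{"fingers": -1,"x": 0.0044,"y": -0.0008,"z": 0.0143,"wx": 0,"wy": 0,"wz": 0},{"fingers": -1,"x": 0.005,"y": -0.0008,"z": 0.0163,"wx": 0,"wy": 0,"wz": 0},{"fingers": -1,"x": 0.0053,"y": -0.0008,"z": 0.0172,"wx": 0,"wy": 0,"wz": 0},{"fingers": -1,"x": 0.0053,"y": -0.0008,"z": 0.0172,"wx": 0,"wy": 0,"wz": 0},{"fingers": -1,"x": 0.0053,"y": -0.0008,"z": 0.0172,"wx": 0,"wy": 0,"wz": 0},{"fingers": -1,"x": 0.0053,"y": -0.0008,"z": 0.0172,"wx": 0,"wy": 0,"wz": 0},{"fingers": -1,"x": 0.0053,"y": -0.0008,"z": 0.0172,"wx": 0,"wy": 0,"wz": 0}])

```text
time: 9.72
ee_pos: [0.4912, 0.2075, 0.1327]
tcp_rot: [179.9, 17.0, 88.8]
wrist_force: [-1.5, 0.3, 0.1]
opening: 0.0235
```

Run:
```python
from inhand import *
d=np.load("ih2.npz"); p,M,o=cur(); print(p,rpy(M),o['wrist_force'],o['opening'])
r=inhand((d['bt'],d['at']),("wrist",),save="p8")
im,W=cloud("wrist"); P=W.reshape(-1,3)
P=P[(abs(P[:,2]-.071)<.009)&(abs(P[:,0]-.49)<.09)&(abs(P[:,1]-.207)<.08)]
print(np.median(P[:,2]))
f=[bot.get_obs()['wrist_force'][2]]; print(f)
```

```text
[0.49124469 0.20751444 0.13274559] [179.94900706  16.99328567  88.77987444] [-1.50833487  0.28427685  0.05628767] 0.023452938225171843
wrist 8121
base [0.4913 0.2099 0.0673] axis [ 0.0076 -0.0208  0.9998] tilt 1.27 res 0.00048
0.06668993448999502
[np.float64(-0.8110557750660322)]
```

play_rows(targets=[{"fingers": -0.2,"x": 0,"y": 0,"z": 0,"wx": 0,"wy": 0,"wz": 0},{"fingers": 0.2,"x": 0,"y": 0,"z": 0,"wx": 0,"wy": 0,"wz": 0},{"fingers": 0.5,"x": 0,"y": 0,"z": 0,"wx": 0,"wy": 0,"wz": 0},{"fingers": 0.5,"x": 0,"y": 0,"z": 0,"wx": 0,"wy": 0,"wz": 0},{"fingers": 0.5,"x": 0,"y": 0,"z": 0,"wx": 0,"wy": 0,"wz": 0},{"fingers": 0.5,"x": 0,"y": 0,"z": 0,"wx": 0,"wy": 0,"wz": 0},{"fingers": 0.5,"x": 0,"y": 0,"z": 0,"wx": 0,"wy": 0,"wz": 0}])

```text
time: 10.4
ee_pos: [0.4912, 0.2075, 0.1326]
tcp_rot: [180.0, 17.0, 88.8]
wrist_force: [0.4, -0.5, -0.2]
opening: 0.064
```

Run:
```python
from inhand import *
d=np.load("ih2.npz"); p,M,o=cur(); print(p,rpy(M),o['wrist_force'],o['opening'])
r=inhand((d['bt'],d['at']),("wrist",),save="p9")
```

```text
[0.49123191 0.20749772 0.13256134] [179.95599537  17.00202911  88.78138468] [ 0.4193651  -0.49179155 -0.24660637] 0.06399744707676291
wrist 8361
base [0.4912 0.21   0.0663] axis [ 5.000e-04 -1.020e-02  9.999e-01] tilt 0.59 res 0.00048
```

View pics/p9_wrist.png

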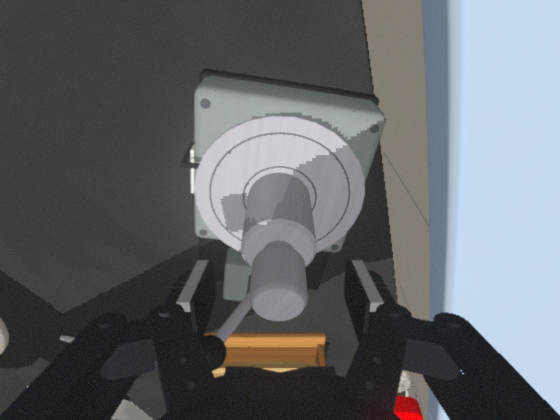

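Released and standing, tilt 0.6°, centred within ~1–2 mm. Retreating.

play_rows(targets=[{"fingers": 0.5,"x": 0,"y": 0,"z": -0.01,"wx": 0,"wy": 0,"wz": 0},{"fingers": 0.5,"x": 0,"y": 0,"z": -0.03,"wx": 0,"wy": 0,"wz": 0},{"fingers": 0.5,"x": 0,"y": 0,"z": -0.06,"wx": 0,"wy": 0,"wz": 0},{"fingers": 0.5,"x": 0,"y": 0,"z": -0.095,"wx": 0,"wy": 0,"wz": 0},{"fingers": 0.5,"x": 0,"y": 0,"z": -0.12,"wx": 0,"wy": 0,"wz": 0},{"fingers": 0.5,"x": 0,"y": 0,"z": -0.12,"wx": 0,"wy": 0,"wz": 0},{"fingers": 0.5,"x": 0,"y": 0,"z": -0.12,"wx": 0,"wy": 0,"wz": 0}])

```text
time: 11.03
ee_pos: [0.4924, 0.2434, 0.2491]
tcp_rot: [179.8, 16.9, 88.8]
wrist_force: [1.0, -0.5, 0.5]
opening: 0.0641
```

```bash
cat > lev.py <<'E'
from inhand import *
def ball(c0=(.437,.1,.1065),rad=.03):
    for n in ["wrist","side","top"]:
        im,W=cloud(n); g=im.max(-1)<75
        P=W[g&(np.linalg.norm(W-np.array(c0),axis=-1)<rad)]
        if len(P)>15:
            s=least_squares(lambda x:np.linalg.norm(P-x,axis=1)-.013,np.array(c0),loss='soft_l1',f_scale=.001); print(n,len(P),'ball',s.x.round(4))
        else: print(n,len(P))
        cv2.imwrite(f"pics/lev_{n}.png",im)
E
python3 - <<'E'
from lev import *
p,M,o=cur(); print(p,rpy(M),o['q'].round(1))
ball()
psi=np.radians(-8.6); u=np.array([np.cos(psi),np.sin(psi),0])
Mt=R.from_euler('xyz',[180,0,171.4],degrees=True).as_matrix()
s=np.array([.437,.1,0])-.054*u
for z in [.24,.098]: print(z,rel(s+[0,0,z],Mt))
E
```

```text
[0.49236709 0.24342369 0.24908691] [179.80469516  16.89992002  88.77539092] [ 33.2  13.9  19.4 105.1 -14.  125.6]
wrist 429 ball [0.4361 0.0995 0.109 ]
side 96 ball [0.4352 0.0997 0.1067]
top 93 ball [0.4387 0.1005 0.1078]
0.24 (array([-0.1286, -0.1052,  0.0462]), array([-12.31,  13.96, -81.95]))
0.098 (array([-0.087 , -0.1051,  0.182 ]), array([-12.31,  13.96, -81.95]))
```

View pics/lev_wrist.png

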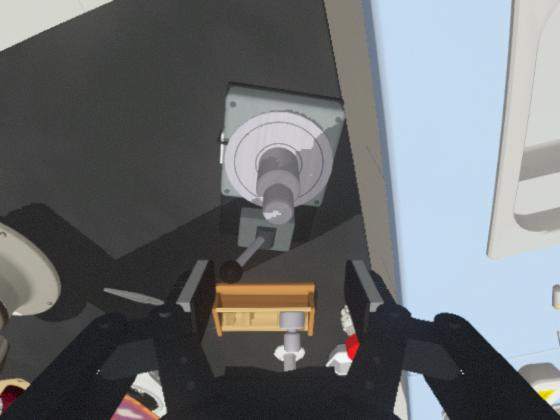

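play_rows(targets=[{"fingers": -1,"x": -0.1286,"y": -0.1052,"z": 0.036,"wx": -12.31,"wy": 13.96,"wz": -81.95},{"fingers": -1,"x": -0.1286,"y": -0.1052,"z": 0.036,"wx": -12.31,"wy": 13.96,"wz": -81.95},{"fingers": -1,"x": -0.1286,"y": -0.1052,"z": 0.036,"wx": -12.31,"wy": 13.96,"wz": -81.95},{"fingers": -1,"x": -0.1286,"y": -0.1052,"z": 0.036,"wx": -12.31,"wy": 13.96,"wz": -81.95},{"fingers": -1,"x": -0.1286,"y": -0.1052,"z": 0.036,"wx": -12.31,"wy": 13.96,"wz": -81.95},{"fingers": -1,"x": -0.1286,"y": -0.1052,"z": 0.046,"wx": -12.31,"wy": 13.96,"wz": -81.95},{"fingers": -1,"x": -0.1286,"y": -0.1052,"z": 0.046,"wx": -12.31,"wy": 13.96,"wz": -81.95},{"fingers": -1,"x": -0.1286,"y": -0.1052,"z": 0.046,"wx": -12.31,"wy": 13.96,"wz": -81.95},{"fingers": -1,"x": -0.1286,"y": -0.1052,"z": 0.046,"wx": -12.31,"wy": 13.96,"wz": -81.95},{"fingers": -1,"x": -0.1286,"y": -0.1052,"z": 0.046,"wx": -12.31,"wy": 13.96,"wz": -81.95},{"fingers": -1,"x": -0.1286,"y": -0.1052,"z": 0.046,"wx": -12.31,"wy": 13.96,"wz": -81.95},{"fingers": -1,"x": -0.1286,"y": -0.1052,"z": 0.046,"wx": -12.31,"wy": 13.96,"wz": -81.95},{"fingers": -1,"x": -0.1286,"y": -0.1052,"z": 0.046,"wx": -12.31,"wy": 13.96,"wz": -81.95},{"fingers": -1,"x": -0.1286,"y": -0.1052,"z": 0.046,"wx": -12.31,"wy": 13.96,"wz": -81.95},{"fingers": -1,"x": -0.1286,"y": -0.1052,"z": 0.046,"wx": -12.31,"wy": 13.96,"wz": -81.95},{"fingers": -1,"x": -0.1286,"y": -0.1052,"z": 0.046,"wx": -12.31,"wy": 13.96,"wz": -81.95}])

```text
time: 12.52
ee_pos: [0.3836, 0.1084, 0.2406]
tcp_rot: [180.0, 0.1, 171.3]
wrist_force: [1.5, 0.1, -0.4]
opening: 0.0002
```

Run:
```python
from lev import *
p,M,o=cur(); print(p,rpy(M),o['q'].round(1),o['opening'],o['wrist_force'])
ball((.4365,.1,.1075))
r=inhand((M.T@(np.array([.4912,.21,.0655])-p),M.T@np.array([0,0,1.])),("top",))
```

```text
[0.38363459 0.10840303 0.24060466] [1.79970529e+02 5.85982428e-02 1.71288522e+02] [ 15.8 -15.6  -9.2  96.4   0.   24.5] 0.00015589445435248015 [ 1.49993954  0.06508042 -0.39786303]
wrist 293 ball [0.4365 0.1    0.1088]
side 95 ball [0.435  0.1    0.1066]
top 91 ball [0.438  0.1005 0.1078]
top 0
base [0.4912 0.2103 0.0658] axis [-3.e-04 -3.e-04  1.e+00] tilt 0.02 res nan
  return _methods._mean(a, axis=axis, dtype=dtype,
  ret = ret.dtype.type(ret / rcount)
```

View pics/lev_wrist.png

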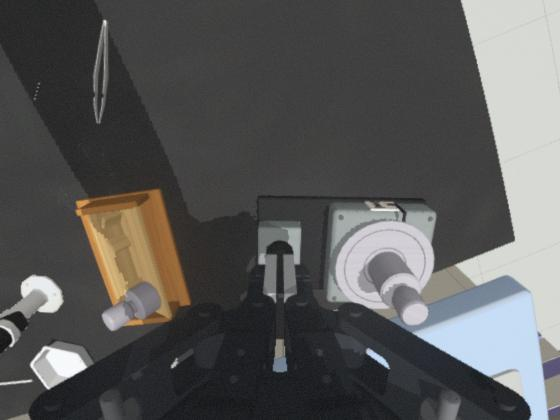

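View pics/lev_top.png

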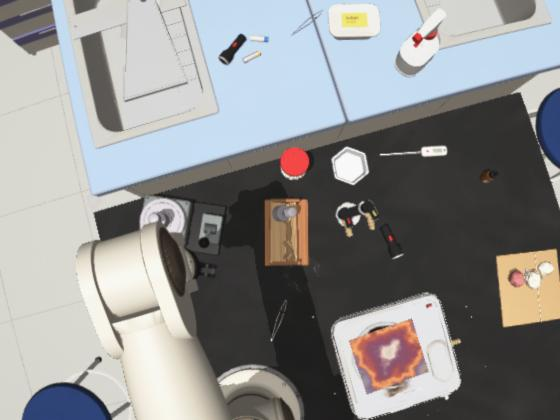

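The ball is directly ahead of the shut fingers. I'll descend, then push along the tool's −x axis (the balance's +x).

play_rows(targets=[{"fingers": -1,"x": 0,"y": 0,"z": 0.04,"wx": 0,"wy": 0,"wz": 0},{"fingers": -1,"x": 0,"y": 0,"z": 0.08,"wx": 0,"wy": 0,"wz": 0},{"fingers": -1,"x": 0,"y": 0,"z": 0.12,"wx": 0,"wy": 0,"wz": 0},{"fingers": -1,"x": 0,"y": 0,"z": 0.142,"wx": 0,"wy": 0,"wz": 0},{"fingers": -1,"x": 0,"y": 0,"z": 0.142,"wx": 0,"wy": 0,"wz": 0},{"fingers": -1,"x": -0.012,"y": 0,"z": 0.142,"wx": 0,"wy": 0,"wz": 0},{"fingers": -1,"x": -0.024,"y": 0,"z": 0.142,"wx": 0,"wy": 0,"wz": 0},{"fingers": -1,"x": -0.033,"y": 0,"z": 0.142,"wx": 0,"wy": 0,"wz": 0},{"fingers": -1,"x": -0.042,"y": 0,"z": 0.142,"wx": 0,"wy": 0,"wz": 0},{"fingers": -1,"x": -0.051,"y": 0,"z": 0.142,"wx": 0,"wy": 0,"wz": 0},{"fingers": -1,"x": -0.06,"y": 0,"z": 0.142,"wx": 0,"wy": 0,"wz": 0},{"fingers": -1,"x": -0.068,"y": 0,"z": 0.142,"wx": 0,"wy": 0,"wz": 0},{"fingers": -1,"x": -0.076,"y": 0,"z": 0.142,"wx": 0,"wy": 0,"wz": 0},{"fingers": -1,"x": -0.084,"y": 0,"z": 0.142,"wx": 0,"wy": 0,"wz": 0},{"fingers": -1,"x": -0.09,"y": 0,"z": 0.142,"wx": 0,"wy": 0,"wz": 0},{"fingers": -1,"x": -0.095,"y": 0,"z": 0.142,"wx": 0,"wy": 0,"wz": 0},{"fingers": -1,"x": -0.1,"y": 0,"z": 0.142,"wx": 0,"wy": 0,"wz": 0},{"fingers": -1,"x": -0.1,"y": 0,"z": 0.142,"wx": 0,"wy": 0,"wz": 0},{"fingers": -1,"x": -0.1,"y": 0,"z": 0.142,"wx": 0,"wy": 0,"wz": 0}])

```text
time: 14.3
ee_pos: [0.4831, 0.0935, 0.0989]
tcp_rot: [179.9, 0.1, 171.4]
wrist_force: [0.3, 1.0, 0.5]
opening: 0.0001
```

Run:
```python
from lev import *
p,M,o=cur(); print(p,rpy(M),o['wrist_force'])
ball((.508,.0875,.107))
```

```text
[0.48306002 0.09353908 0.09894457] [1.79943068e+02 6.56587788e-02 1.71397617e+02] [0.25097428 0.97277357 0.46143894]
wrist 387 ball [0.503  0.0918 0.1319]
side 150 ball [0.4979 0.0833 0.1085]
top 0
```

View pics/lev_wrist.png

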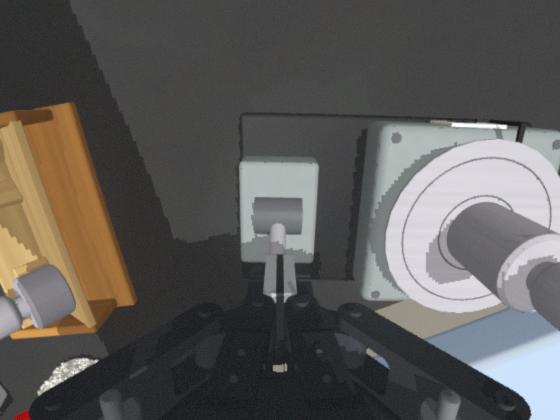

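play_rows(targets=[{"fingers": -1,"x": -0.003,"y": 0,"z": 0,"wx": 0,"wy": 0,"wz": 0},{"fingers": -1,"x": -0.006,"y": 0,"z": 0,"wx": 0,"wy": 0,"wz": 0},{"fingers": -1,"x": -0.008,"y": 0,"z": 0,"wx": 0,"wy": 0,"wz": 0},{"fingers": -1,"x": -0.008,"y": 0,"z": 0,"wx": 0,"wy": 0,"wz": 0},{"fingers": -1,"x": -0.008,"y": 0,"z": 0,"wx": 0,"wy": 0,"wz": 0}])

```text
time: 14.87
ee_pos: [0.4865, 0.0929, 0.0986]
tcp_rot: [179.9, -0.5, 171.5]
wrist_force: [-24.9, 4.3, 12.6]
opening: -0.0001
```

Run:
```python
from lev import *
p,M,o=cur(); print(p,rpy(M),o['wrist_force'])
```

```text
[0.48649229 0.09291896 0.09861311] [179.94046621  -0.47256604 171.46358453] [-24.91190697   4.2930432   12.64426855]
```

The lever is against its stop (25 N). Backing off and raising.

play_rows(targets=[{"fingers": -1,"x": 0.005,"y": 0,"z": 0,"wx": 0,"wy": 0,"wz": 0},{"fingers": -1,"x": 0.03,"y": 0,"z": 0,"wx": 0,"wy": 0,"wz": 0},{"fingers": -1,"x": 0.06,"y": 0,"z": 0,"wx": 0,"wy": 0,"wz": 0},{"fingers": -1,"x": 0.09,"y": 0,"z": -0.03,"wx": 0,"wy": 0,"wz": 0},{"fingers": -1,"x": 0.11,"y": 0,"z": -0.07,"wx": 0,"wy": 0,"wz": 0},{"fingers": -1,"x": 0.13,"y": 0,"z": -0.11,"wx": 0,"wy": 0,"wz": 0},{"fingers": -1,"x": 0.13,"y": 0,"z": -0.14,"wx": 0,"wy": 0,"wz": 0},{"fingers": -1,"x": 0.13,"y": 0,"z": -0.14,"wx": 0,"wy": 0,"wz": 0},{"fingers": -1,"x": 0.13,"y": 0,"z": -0.14,"wx": 0,"wy": 0,"wz": 0}])

```text
time: 15.62
ee_pos: [0.3628, 0.1121, 0.2411]
tcp_rot: [179.8, 0.3, 171.4]
wrist_force: [-0.2, -0.0, -0.3]
opening: 0.0002
```

Run:
```python
from lev import *
p,M,o=cur(); print(p,rpy(M),o['wrist_force'],o['time'])
ball((.512,.0875,.107))
for n in ["wrist","side"]:
    im,W=cloud(n); P=W.reshape(-1,3)
    k=(P[:,2]>.071)&(P[:,2]<.17)&(np.hypot(P[:,0]-.491,P[:,1]-.209)<.04)
    x=least_squares(lambda x:sdf(P[k],x[:3],R.from_rotvec([x[3],x[4],0]).as_matrix()@np.array([0,0,1.])),[.4912,.2095,.0655,0,0],loss='soft_l1',f_scale=.001).x
    print(n,k.sum(),x[:3].round(4),np.degrees(x[3:]).round(2))
    P=P[(abs(P[:,2]-.066)<.006)&(np.hypot(P[:,0]-.491,P[:,1]-.209)<.06)]
    hull=cv2.convexHull(P[:,:2].astype(np.float32))[:,0]
    print('pan',least_squares(lambda x:np.linalg.norm(hull-x[:2],axis=1)-.055,[.491,.209],loss='soft_l1',f_scale=.001).x,np.median(P[:,2]))
im=cv2.imread("pics/lev_side.png"); cv2.imwrite("pics/fin_side.png",cv2.resize(im[120:280,180:340],None,fx=3.6,fy=3.6))
```

```text
[0.36279413 0.11207062 0.24107849] [179.82461477   0.30951238 171.43697781] [-0.18961899 -0.03749666 -0.33526786] 15.6167
wrist 71 ball [0.5092 0.0875 0.1075]
side 90 ball [0.5082 0.0873 0.1057]
top 86 ball [0.5095 0.0877 0.107 ]
wrist 2105 [0.4911 0.2097 0.066 ] [0.   0.19]
pan [0.49129113 0.20941156] 0.06586104997183145
side 406 [0.4896 0.2101 0.0641] [0.52 0.61]
pan [0.49057394 0.20790713] 0.0637997879855785
```

View pics/fin_side.png

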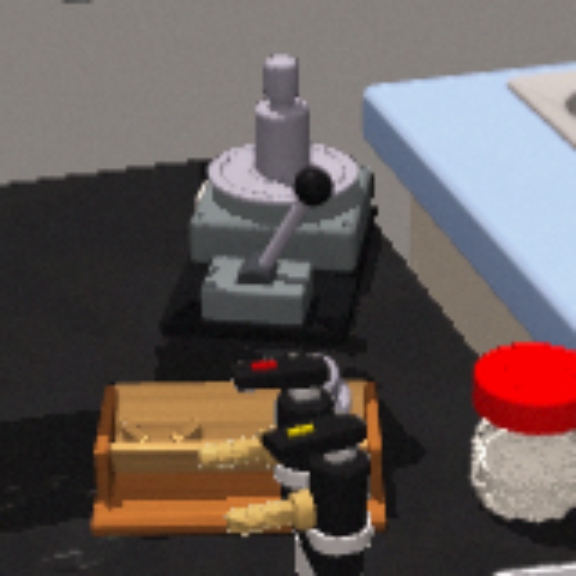

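View pics/lev_wrist.png

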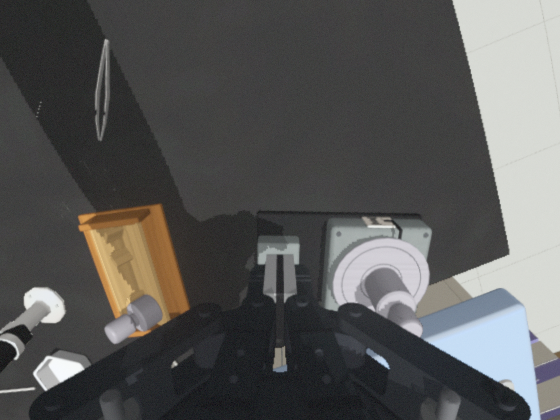

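```bash
python3 -c "
from workcell import bot
print(bot.job_done())"
```

```text
the job is handed in; nothing more can be done
None
```

The job is handed in, at about 16 s of the 51 s allowed. I took the tall weight out of the slot nearer the robot, set it down upright on the pan and released it. I then pushed the lever over to its stop with the shut fingers and moved the arm clear.

**Last checks:**
- **Weight on the pan:** it stands within 1 mm of the pan centre by the wrist camera and 2–3 mm by the side camera, against the 10 mm limit. It tilts less than 1°.
- **Pan:** it has sunk about 10 mm, as expected for this weight.
- **Lever:** the ball moved 74 mm, which is about 0.96 rad against the 0.85 needed. I felt the stop at about 25 N.
- **Arm:** the force on the wrist read about zero after backing off.
- **Short weight and bystanders:** the short weight, jar and dish look undisturbed in the last pictures. I did not measure them again, and the torch is not in those final views.

**What disagreed or failed:**
- **Rest position:** the weight sat about 11 mm from where the rest's visible outline put it. I followed the direct fits of the weight, which agreed with each other.
- **Top camera:** the arm blocked its view of the weight, so a fit from that camera failed before the lever push.
- **Refused move:** one move call was refused because some values were left out. The arm did not move, and I sent it again complete.

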